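# Hang the glare guard at the bench torch

### The arm

A 6-joint arm with a two-finger parallel gripper is mounted at the origin on the work surface. World frame = base frame: x ahead of the robot, y to its left, z up, the work surface at z = 0. Lengths are in mm, angles in rad, forces in N, time in s.
With the tool pointing down it reaches from about 275 to 750 mm from the base axis. Payload 10.2 kg.
Tool frame: the origin (TCP) lies between the finger pads; the fingertips stand 22 mm ahead of it and the grasp point (between the pads) lies 3 mm ahead of it (ctrl.nose_length is the distance from the TCP to the fingertips, in mm); z points along the fingers, y is the line along which they close (so a half turn about z gives the same grasp; the last joint's range is limited). The gripper opens to 85 mm and grips with 20 to 120 N. Pads are 22 mm wide; open, the fingers measure 114 mm over their backs; the gripper's body (76 mm by 85 mm) begins 54 mm behind the grasp point. The pads swing forward as they close: fully open they stand 13 mm farther back than shut.
Start: joints at [0.883, 0.313, 1.498, -0, 1.331, -0.223], TCP at [235.341, 469.304, 253.294] pointing down, gripper open.
Joint ranges: [-2.94, 2.94], [-0.97, 2.17], [0.19, 2.56], [-1.23, 4.37], [0.02, 3.11], [-2.88, 2.88]. Speed limits (rad/s): [2.39, 2.39, 3.01, 3.14, 3.14, 3.14].

### API

Orientations are given as a unit quaternion [w, x, y, z].
In Python, from rig import sense, imaging, ctrl gives the robot as it stands. The module is installed in compiled form; this text tells all that it offers.
- The arm moves only by the tool apply_moves, never from a script. Its argument "commands" is a list of rows, each a list of 5 numbers: the gripper command: -1 is fully open, 1 is shut, values between are in proportion, then the shift along the tool's x, y, z in mm, then the turn about the tool's z in degrees. A call has 1 to 20 rows; each row shifts and turns the commanded pose from where the row before left it, along the tool's axes as they then stand; what a row does not reach is not made up. A row lasts 1/8 s, in which the tool goes at most 62.5 mm and 10.7 degrees, less where a joint would pass 70% of its speed; a pose out of reach is approached as far as the arm can. A call is refused whole if a number of a shift passes 62.5 or a number of a turn 10.7, either way. A call with a gripper value outside its range is refused whole. The fingers move at their own pace and stop on an object; "newtons" is the grip in N (left out, the last holds). Time passes only in rows, so rows that do not move let the fingers close. It gives the time, the measured TCP pose, the force, the opening and the grip force at its end, in the units of the state.
- sense(): the state, without advancing time (a new reading comes with each control period).
- imaging.capture(name): name is "scene" or "top"; returns the picture (400x640x3 uint8, blue, green, red); there is no depth.
- imaging.calibration(name): a dict with "camera_matrix" (3x3 intrinsics, pixels), "world_to_cam" (4x4, takes a point from world to camera coordinates). Camera axes: x right, y up, looking along -z (the intrinsics and any distortion apply to the point x, -y, -z); pixel columns grow to the right and rows downward; lengths in mm; the calibration is good to about 2 mm. A picture is of the moment at which its call begins. calibration takes no time and is no camera call.
- ctrl.finish_job(): hands the job in; it is judged then, once.
The state is a dict: "time_s": time; "joints": joint angles; "dq": joint speeds; "tau": joint torques, N m; "eef_pos": TCP position; "ee_rot": TCP orientation; "force": force on the tool from outside, world axes, zero at the start; "wrist_torque": the same for the moment, N m; "grip_width": opening from 0.0 (shut) to 1.0 (fully open); "grip_force": force on a finger pad.
Only numpy, scipy, OpenCV 4.12 (cv2) and the standard library are available. Lean on these libraries where they do the work, as an engineer would, in place of code of your own. Each camera call takes 0.05 s, during which the arm holds its last target. There are 200 camera calls.

### The job

The glare guard (the small green-glass door) hangs on the hinge stand that has no torch. Squeeze its two thumb tabs together to draw in its sprung hinge pins, lift it off, and drop it into the empty hinge of the stand at the bench torch; let the tabs go so that both pins spring out into that hinge and the guard hangs there upright.

Things in the scene. Friction and masses are not known exactly. Their poses are not given: they have to be found in the camera images.
- guard_grip (a point): Grasp point of the glare guard (green-glass door, 100 wide, reaching 102 mm below this point, 0.27 kg), midway between its two upright steel thumb tabs, 32 mm above its hinge axis. Axes: y along the hinge, z up. Tabs: 24 wide, 6 thick, from 19 below to 17 above this point, 60 over their outer faces along y, 28 when squeezed.. Top tube 24 below it. Either way round fits.
- torch_hinge (a point): Middle of the torch stand's hinge axis, 170 mm up; y along it, z up. Fixed, 176 wide, a torch low in it. Each side: an open V cradle (57-70 mm out, mouth 30 wide, 10 above the axis) for the guard's stub axle; outside it a closed eye (80-88 out, top 12 above the axis) for the pin. 7 mm play along y. Home: guard_grip 32 mm above this point, y axes parallel. The other stand is the same without torch.
- pin_left (a joint): Sprung hinge pin and thumb tab on the guard's +y side: 0 = out (rest, tip 88 mm from the guard's middle), 0.016 m = fully squeezed in (72 mm; the 14 mm thick fixed stub axle ends at 70 mm). Spring 2 N at rest, 6 N fully in: grip with 15 to 40 N. Out, it locks the guard in its hinge.
- pin_right (a joint): The same on the guard's -y side: 0 = out (rest), 0.016 m = fully squeezed in. One grip squeezes both and also carries the guard. To travel sideways clear of the uprights the guard must first be lifted 82 mm or more.
Mind the look-alikes: they are no part of the job. Leave any pink or red look-alike of the part that bears guard_grip alone.

How it is judged:
By the outcome, as a careful person would: the job done as asked, in the order asked, and still so for the second after the job is handed in, with the robot touching nothing.
It also fails if it takes over 48 s, if anything falls off the work surface, if the arm or the gripper's body presses on something with over 40 N, if the wrist force passes 120 N, or if a joint passes its speed limit or range.

## Working session

There is one attempt and no reset: what is moved stays moved. The work goes in short steps, Python scripts to look and compute and a tool call to move; the robot and the scene stay as the last step left them, time stands still between calls to the robot, and variables do not carry over. Pictures are saved under pics/ and viewed, at most 10 in all, crops included, and the job is handed in when it is done.

Besides the shell and the picture viewer there is one more tool, called after "Call:" by a JSON object that holds its "op" and its "data", one argument or row to a line. apply_moves: Moves the arm, as the interface text tells. Its arguments: {"type":"object","properties":{"commands":{"type":"array","items":{"type":"array","items":{"type":"number"}}},"newtons":{"type":"number"}},"required":["commands"]}

```bash
mkdir -p pics; python3 - <<'E'
from rig import sense, imaging, ctrl
import cv2, numpy as np, json
for n in("scene","top"):
    im=imaging.capture(n); cv2.imwrite(f"pics/{n}0.png",im)
    c=imaging.calibration(n); print(n,c.keys()); print(np.array(c["camera_matrix"]).round(1).tolist(), np.array(c["world_to_cam"]).round(3).tolist())
    M=np.array(c["world_to_cam"]); print(-M[:3,:3].T@M[:3,3])
s=sense(); print(s["eef_pos"],s["ee_rot"],s["time_s"],s["force"])
E
```

```text
scene dict_keys(['camera_matrix', 'world_to_cam'])
[[369.4, 0.0, 321.4], [0.0, 369.4, 202.9], [0.0, 0.0, 1.0]] [[0.767, 0.642, -0.001, -427.177], [-0.544, 0.651, 0.53, 121.557], [0.341, -0.406, 0.848, -1227.026], [0.0, 0.0, 0.0, 1.0]]
[ 812.34042024 -302.95130058  975.28119297]
top dict_keys(['camera_matrix', 'world_to_cam'])
[[386.9, 0.0, 313.9], [0.0, 386.9, 206.2], [0.0, 0.0, 1.0]] [[0.066, -0.998, -0.002, 35.344], [0.977, 0.064, 0.201, -497.976], [-0.201, -0.015, 0.979, -977.036], [0.0, 0.0, 0.0, 1.0]]
[ 288.12251014   52.30830367 1057.39153778]
[235.19825693 469.1422282  252.805705  ] [-2.57873522e-04  2.30325665e-01  9.73113433e-01 -5.16971594e-04] 0.1 [-0.84253349 -1.02321524 -1.17994237]
```

View pics/scene0.png

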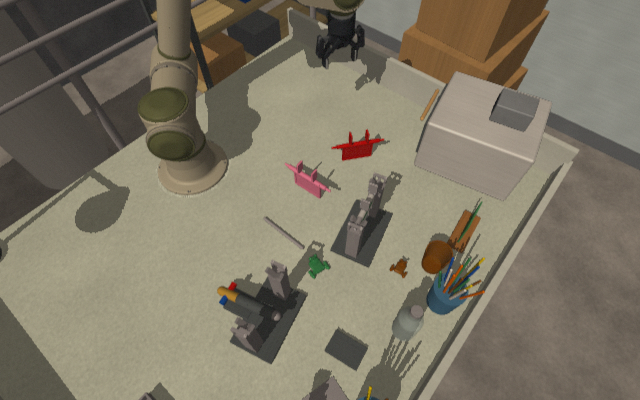

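View pics/top0.png

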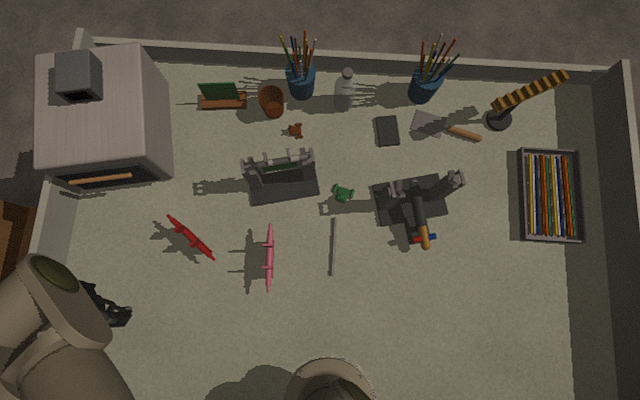

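The scene view shows the torchless stand at about (365,215) and the torch stand at (268,310). In the top view they are at (282,170) and (415,200). The red and pink look-alikes lie elsewhere. I'll zoom in on the stands.

```bash
python3 - <<'E'
import cv2, numpy as np
t=cv2.imread("pics/top0.png"); s=cv2.imread("pics/scene0.png")
def crop(im,x,y,w,h,f=5):
    c=cv2.resize(im[y:y+h,x:x+w],None,fx=f,fy=f,interpolation=cv2.INTER_CUBIC); 
    c=cv2.convertScaleAbs(c,alpha=1.4,beta=10)
    for k in range(0,w,10): cv2.putText(c,str(x+k),(k*f,8),0,.3,(0,255,255)); cv2.line(c,(k*f,10),(k*f,14),(0,255,255))
    for k in range(0,h,10): cv2.putText(c,str(y+k),(0,k*f+4),0,.3,(0,255,255)); cv2.line(c,(20,k*f),(24,k*f),(0,255,255))
    return c
cv2.imwrite("pics/topA.png",np.vstack([crop(t,235,140,90,70,4),crop(t,365,160,110,70,4)[:,:360]]) if 0 else np.hstack([crop(t,236,138,90,70,4),crop(t,368,160,100,70,4)]))
cv2.imwrite("pics/sceneA.png",np.hstack([crop(s,325,165,80,105,4),crop(s,210,255,105,105,4)]))
E
```

```text
(no output)
```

View pics/topA.png

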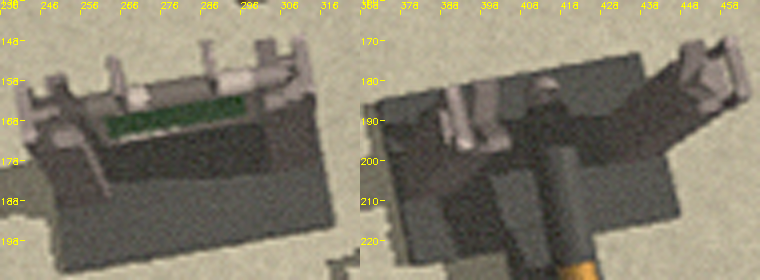

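View pics/sceneA.png

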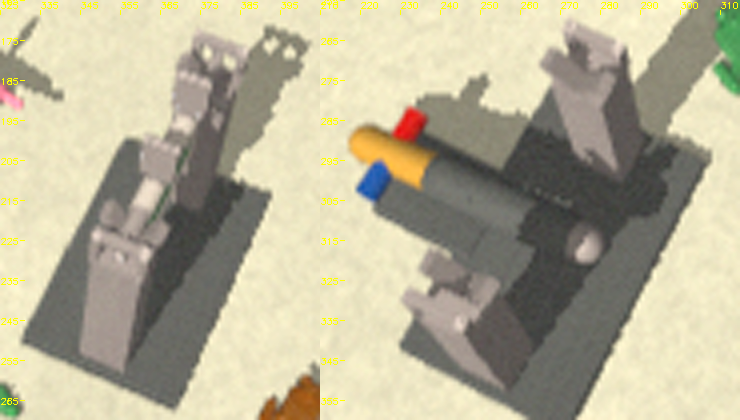

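The left stand holds the green-glass guard, with two grey tabs in the top view near (264,157) and (288,153). The torch stand is empty. I'll make one composite of the ends and tabs so I can pick points precisely.

```bash
cat > h.py <<'E'
import cv2, numpy as np
from rig import imaging
def cal(n):
    c=imaging.calibration(n); return np.array(c["camera_matrix"]),np.array(c["world_to_cam"])
def ray(n,uv):
    K,M=cal(n); d=np.linalg.inv(K)@[uv[0],uv[1],1]; R=M[:3,:3]
    return -R.T@M[:3,3], R.T@(d*[1,-1,-1])
def onz(n,uv,z):
    o,d=ray(n,uv); return o+d*(z-o[2])/d[2]
def proj(n,p):
    K,M=cal(n); c=M[:3,:3]@p+M[:3,3]; q=K@(c*[1,-1,-1]); return q[:2]/q[2]
def tri(a,b):  # scene pixel, top pixel
    (o,d),(p,e)=ray("scene",a),ray("top",b); d/=np.linalg.norm(d);e/=np.linalg.norm(e)
    s=np.linalg.lstsq(np.c_[d,-e],p-o,rcond=None)[0]; A,B=o+s[0]*d,p+s[1]*e
    return (A+B)/2,np.linalg.norm(A-B)
def crop(im,x,y,w,h,f):
    c=cv2.resize(im[y:y+h,x:x+w],None,fx=f,fy=f,interpolation=cv2.INTER_CUBIC)
    c=cv2.convertScaleAbs(c,alpha=1.5,beta=10)
    for k in range(0,w,5): cv2.putText(c,str(x+k),(k*f,8),0,.3,(0,255,255)); cv2.line(c,(k*f,10),(k*f,14),(0,255,255))
    for k in range(0,h,5): cv2.putText(c,str(y+k),(0,k*f+4),0,.3,(0,255,255)); cv2.line(c,(20,k*f),(24,k*f),(0,255,255))
    return c
E
python3 - <<'E'
from h import *
t=cv2.imread("pics/top0.png"); s=cv2.imread("pics/scene0.png")
r1=[crop(t,x,y,25,25,8) for x,y in((236,155),(300,144),(385,176),(446,165))]
r2=[crop(s,x,y,25,25,8) for x,y in((346,212),(368,170),(229,315),(264,258))]
r3=[crop(t,x,y,25,25,8) for x,y in((255,147),(278,143))]+[crop(s,x,y,25,25,8) for x,y in((354,195),(362,180))]
cv2.imwrite("pics/comp.png",np.vstack([np.hstack(r) for r in(r1,r2,r3)]))
E
```

```text
(no output)
```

View pics/comp.png

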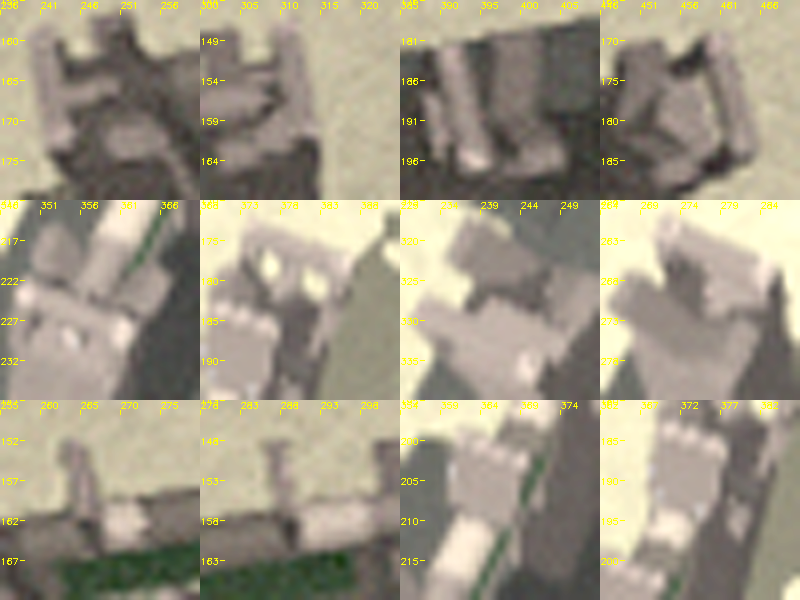

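The composite shows both eye-plate tops and both tab tops clearly. Next I triangulate them from the two views and check against the known heights and widths.

```bash
python3 - <<'E'
from h import *
np.set_printoptions(precision=1,suppress=True)
P={"A+":((380.1,174.9),(241.8,165.2),182),"A-":((354.6,225.6),(311.8,152.9),182),
"B+":((278.3,263.6),(392.7,189.1),182),"B-":((239.2,330.2),(461.7,176.8),182),
"T+":((373.2,184.1),(264.6,156.6),219),"T-":((365.2,200.8),(288.1,152.6),219)}
R={}
for k,(s,t,z) in P.items():
    p,g=tri(s,t); a,b=onz("scene",s,z),onz("top",t,z); R[k]=(p,a,b); print(k,p,"gap %.1f"%g,a[:2],b[:2])
for k in "ABT":
    for i,n in enumerate(("tri","scene","top")):
        d=R[k+"+"][i]-R[k+"-"][i]; m=(R[k+"+"][i]+R[k+"-"][i])/2
        print(k,n,m,"len %.1f ang %.2f"%(np.hypot(*d[:2]),np.degrees(np.arctan2(-d[0],d[1]))))
E
```

```text
A+ [555.9 243.2 182. ] gap 2.1 [556.4 244.3] [555.2 242.3]
A- [596.8  79.3 180.8] gap 0.1 [597.1  78.7] [596.4  79.4]
B+ [ 521.3 -113.7  180.8] gap 2.9 [ 522.6 -112.8] [ 520.2 -114.6]
B- [ 561.4 -274.2  181.4] gap 2.9 [ 562.4 -273.1] [ 560.5 -275.3]
T+ [569.7 186.2 214.7] gap 2.0 [571.5 184.4] [567.6 184.7]
T- [583.3 133.7 213.7] gap 2.6 [585.5 131.8] [580.6 132.1]
A tri [576.3 161.3 181.4] len 168.9 ang 14.00
A scene [576.7 161.5 182. ] len 170.5 ang 13.80
A top [575.8 160.8 182. ] len 168.1 ang 14.18
B tri [ 541.4 -194.   181.1] len 165.5 ang 14.00
B scene [ 542.5 -192.9  182. ] len 165.1 ang 13.96
B top [ 540.3 -195.   182. ] len 165.6 ang 14.07
T tri [576.5 159.9 214.2] len 54.2 ang 14.50
T scene [578.5 158.1 219. ] len 54.4 ang 14.87
T top [574.1 158.4 219. ] len 54.1 ang 13.89
```

Both hinges run at 14° in plan. Stand A is centred at (576,161) and torch stand B at (541,-194), and the tabs agree with A. I'll turn the tool, rise and move above the guard.

Call:
{"op": "apply_moves", "data": {
  "commands": [
    [-1, 0, 0, -20, -10.2],
    [-1, 0, 0, -20, -10.2],
    [-1, 0, 0, -20, -10.2],
    [-1, 0, 0, -17, -10],
    [-1, -21.4, -31.8, 0, 0],
    [-1, -21.4, -31.8, 0, 0],
    [-1, -21.4, -31.8, 0, 0],
    [-1, -21.4, -31.8, 0, 0],
    [-1, -21.4, -31.8, 0, 0],
    [-1, -21.4, -31.8, 0, 0],
    [-1, -21.4, -31.8, 0, 0],
    [-1, -21.4, -31.8, 0, 0],
    [-1, -21.4, -31.8, 0, 0],
    [-1, -21.4, -31.8, 0, 0],
    [-1, -21.4, -31.8, 0, 0],
    [-1, -21.4, -31.8, 0, 0],
    [-1, 0, 0, 0, 0],
    [-1, 0, 0, 0, 0]
  ],
  "newtons": 30
}}

```text
time_s: 2.35
eef_pos: [576.3, 161.3, 330.0]
ee_rot: [-0.0, -0.122, 0.993, 0.0]
force: [0.2, 0.2, -0.1]
grip_width: 0.999
grip_force: 0.0
```

```bash
cat >> h.py <<'E'
from rig import sense
from scipy.spatial.transform import Rotation as Ro
def go(p):
    s=sense(); q=s["ee_rot"]; R=Ro.from_quat([q[1],q[2],q[3],q[0]]).as_matrix()
    print("t",round(s["time_s"],2),"pos",np.round(s["eef_pos"],1),"ang %.2f"%np.degrees(np.arctan2(-R[0,1],R[1,1])),"tilt",R[2].round(3),"F",np.round(s["force"],1),"grip",round(s["grip_width"],3),round(s["grip_force"],1))
    print("tool shift",(R.T@(np.array(p)-s["eef_pos"])).round(1))
E
python3 -c "
from h import *
go([576.4,160.5,205])"
```

```text
t 2.35 pos [576.3 161.3 330. ] ang 13.98 tilt [ 0.001  0.    -1.   ] F [ 0.2  0.2 -0.1] grip 0.999 0.0
tool shift [  0.   -0.8 125. ]
```

Call:
{"op": "apply_moves", "data": {
  "commands": [
    [-1, 0, -1, 25, 0],
    [-1, 0, 0, 25, 0],
    [-1, 0, 0, 20, 0],
    [-1, 0, 0, 15, 0],
    [-1, 0, 0, 10, 0],
    [-1, 0, 0, 10, 0],
    [-1, 0, 0, 10, 0],
    [-1, 0, 0, 10, 0],
    [-1, 0, 0, 0, 0]
  ]
}}

```text
time_s: 3.48
eef_pos: [576.7, 160.0, 204.5]
ee_rot: [-0.001, -0.122, 0.993, 0.0]
force: [-0.4, -0.3, 0.7]
grip_width: 0.999
grip_force: 0.0
```

```bash
python3 - <<'E'
from h import *
go([576.4,160.5,205])
s=imaging.capture("scene"); t=imaging.capture("top")
cv2.imwrite("pics/g1.png",np.hstack([crop(s,325,140,70,100,5),crop(t,235,110,90,100,5)]))
E
```

```text
t 3.48 pos [576.7 160.  204.5] ang 13.97 tilt [ 0.001  0.    -1.   ] F [-0.4 -0.3  0.7] grip 0.999 0.0
tool shift [ 0.1  0.6 -0.5]
```

View pics/g1.png

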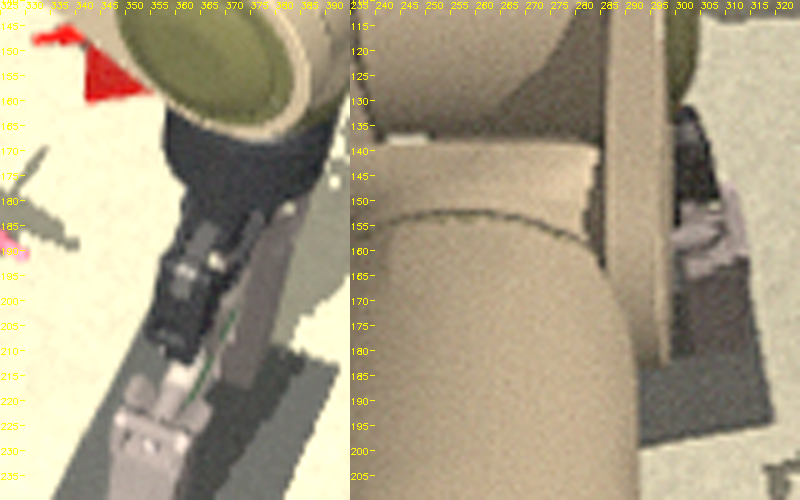

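The fingers straddle the tabs: the near finger is at (362,205) in the scene crop, outside the near tab, and nothing is touching. Closing now.

Call:
{"op": "apply_moves", "data": {
  "commands": [
    [1, 0, 0, 0, 0],
    [1, 0, 0, 0, 0],
    [1, 0, 0, 0, 0],
    [1, 0, 0, 0, 0],
    [1, 0, 0, 0, 0],
    [1, 0, 0, 0, 0],
    [1, 0, 0, 0, 0],
    [1, 0, 0, 0, 0],
    [1, 0, 0, 0, 0],
    [1, 0, 0, 0, 0]
  ],
  "newtons": 30
}}

```text
time_s: 4.82
eef_pos: [577.4, 160.1, 206.7]
ee_rot: [0.001, -0.122, 0.993, -0.0]
force: [-1.1, -0.1, 7.8]
grip_width: 0.315
grip_force: 30.5
```

Opening is about 27 mm, so both tabs are squeezed fully. Lifting slowly and watching the force.

Call:
{"op": "apply_moves", "data": {
  "commands": [
    [1, 0, 0, -4, 0],
    [1, 0, 0, -6, 0],
    [1, 0, 0, -8, 0],
    [1, 0, 0, -8, 0],
    [1, 0, 0, -8, 0],
    [1, 0, 0, 0, 0]
  ]
}}

```text
time_s: 5.58
eef_pos: [577.1, 160.1, 240.1]
ee_rot: [0.001, -0.122, 0.993, -0.0]
force: [-1.0, -0.2, -3.3]
grip_width: 0.314
grip_force: 29.8
```

The guard is carried. Lifting clear, then moving across to above the torch stand.

Call:
{"op": "apply_moves", "data": {
  "commands": [
    [1, 0, 0, -20, 0],
    [1, 0, 0, -20, 0],
    [1, 0, 0, -20, 0],
    [1, 0, 0, -20, 0],
    [1, 0, 0, 0, 0],
    [1, 5, -14, 0, 0],
    [1, 10, -28, 0, 0],
    [1, 10, -28, 0, 0],
    [1, 10, -28, 0, 0],
    [1, 10, -28, 0, 0],
    [1, 10, -28, 0, 0],
    [1, 10, -28, 0, 0],
    [1, 10, -28, 0, 0],
    [1, 10, -28, 0, 0],
    [1, 10, -28, 0, 0],
    [1, 10, -28, 0, 0],
    [1, 10, -28, 0, 0],
    [1, 5, -13.5, 0, 0],
    [1, 0, 0, 0, 0],
    [1, 0, 0, 0, 0]
  ]
}}

```text
time_s: 8.07
eef_pos: [541.5, -193.7, 319.2]
ee_rot: [-0.0, -0.122, 0.993, 0.0]
force: [0.6, 0.6, -1.1]
grip_width: 0.31
grip_force: 30.1
```

```bash
python3 - <<'E'
from h import *
go([541.4,-194,237])
s=imaging.capture("scene"); t=imaging.capture("top")
cv2.imwrite("pics/s2.png",s);cv2.imwrite("pics/t2.png",t)
print(proj("scene",[542,-194,202]),proj("scene",[542,-194,310]),proj("top",[542,-194,202]),proj("top",[542,-194,310]))
cv2.imwrite("pics/g2.png",np.hstack([crop(s,190,225,110,150,4),crop(t,375,105,90,150,4)])[:600])
E
```

```text
t 8.07 pos [ 541.5 -193.7  319.2] ang 14.01 tilt [ 0.  0. -1.] F [ 0.6  0.6 -1.1] grip 0.31 30.1
tool shift [ 0.1 -0.3 82.2]
[257.83833311 292.54345443] [249.45223787 274.06240061] [429.38125968 179.92189698] [444.94684802 165.55397078]
```

View pics/g2.png

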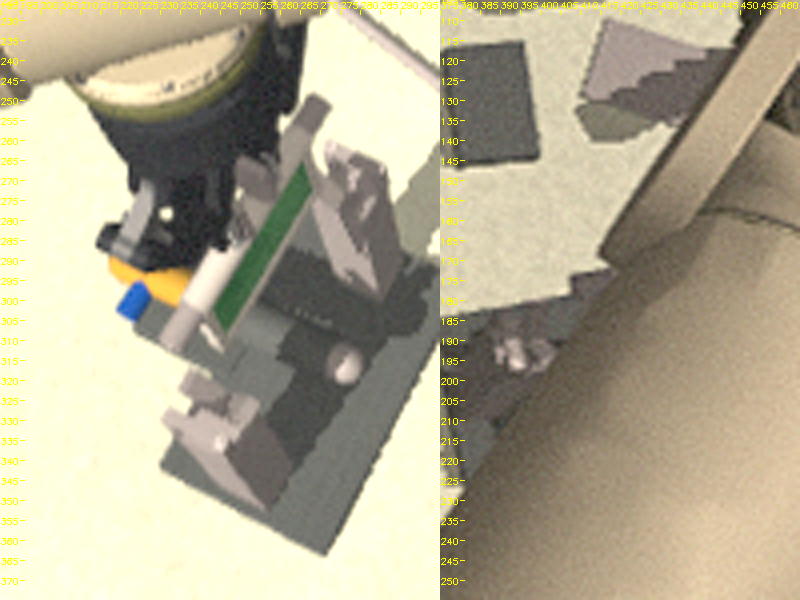

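The scene view shows the guard held upright above the torch stand, with axle ends near (232,310) and (269,251). I'll check those against the expected projection.

```bash
python3 - <<'E'
from h import *
a=np.radians(14); y=np.array([-np.sin(a),np.cos(a),0])
c=np.array([541.5,-193.7,282.5])
for d in(70,-70,50,-50): print(d,proj("scene",c+d*y), proj("scene",c+d*y+[0,0,7]))
print("glass bottom",proj("scene",c+50*y-[0,0,70]),proj("scene",c-50*y-[0,0,70]))
s=cv2.imread("pics/s2.png"); b,g,r=[s[...,i].astype(int) for i in range(3)]
m=((g>r+15)&(g>b+10)).astype(np.uint8); m[:230]=0;m[:,:200]=0;m[345:]=0;m[:,300:]=0
n,l,st,ce=cv2.connectedComponentsWithStats(m); i=1+st[1:,4].argmax(); print(st[i],ce[i]); print(cv2.boxPoints(cv2.minAreaRect(np.argwhere(l==i)[:,::-1].astype(np.float32))))
E
```

```text
70 [269.71392929 249.56000505] [269.30106691 248.10404286]
-70 [231.9880826  311.16283459] [231.20808096 310.09892672]
50 [264.73645246 257.68776583] [264.27847722 256.2781163 ]
-50 [237.81744159 301.6440288 ] [237.09796682 300.51336179]
glass bottom [268.94585575 270.6443253 ] [244.39388718 311.97902648]
[244 266  24  41 232] [255.29741379 286.71982759]
[[242.02942 303.61768]
 [264.70587 265.82355]
 [269.55884 268.7353 ]
 [246.88239 306.52942]]
```

The prediction and image agree within about 1 px. Lowering: first part quickly, then slowly with force checks.

Call:
{"op": "apply_moves", "data": {
  "commands": [
    [1, 0, 0, 15, 0],
    [1, 0, 0, 20, 0],
    [1, 0, 0, 15, 0],
    [1, 0, 0, 10, 0],
    [1, 0, 0, 8, 0],
    [1, 0, 0, 8, 0],
    [1, 0, 0, 6, 0],
    [1, 0, 0, 0, 0]
  ]
}}

```text
time_s: 9.18
eef_pos: [541.4, -194.5, 237.0]
ee_rot: [-0.0, -0.122, 0.993, 0.0]
force: [-0.2, 0.1, -1.1]
grip_width: 0.307
grip_force: 30.1
```

```bash
python3 - <<'E'
from h import *
go([541.4,-194,206.5])
s=imaging.capture("scene")
cv2.imwrite("pics/g3.png",crop(s,215,235,80,100,6))
E
```

```text
t 9.18 pos [ 541.4 -194.5  237. ] ang 13.97 tilt [ 0.  0. -1.] F [-0.2  0.1 -1.1] grip 0.307 30.1
tool shift [-0.2  0.4 30.5]
```

View pics/g3.png

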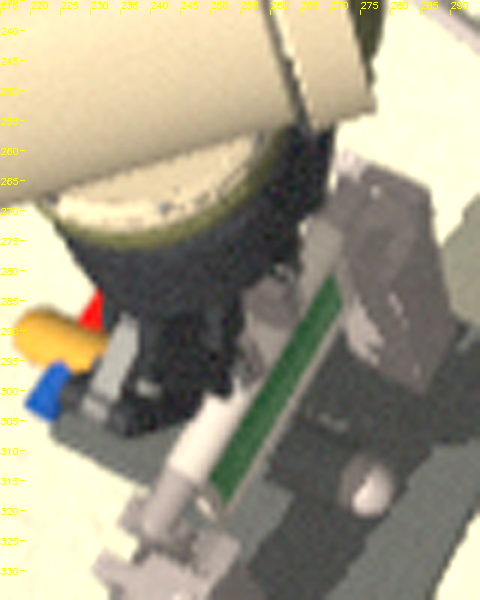

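The near axle, around (240,321), sits centred over the V. The eye plate is outside it, and there is no contact force. Continuing slowly.

Call:
{"op": "apply_moves", "data": {
  "commands": [
    [1, 0, 0, 4, 0],
    [1, 0, 0, 4, 0],
    [1, 0, 0, 4, 0],
    [1, 0, 0, 4, 0],
    [1, 0, 0, 3, 0],
    [1, 0, 0, 3, 0],
    [1, 0, 0, 3, 0],
    [1, 0, 0, 2, 0],
    [1, 0, 0, 0, 0]
  ]
}}

```text
time_s: 10.35
eef_pos: [541.4, -194.5, 210.2]
ee_rot: [-0.0, -0.122, 0.993, 0.0]
force: [-0.7, -0.3, -2.2]
grip_width: 0.312
grip_force: 30.1
```

Call:
{"op": "apply_moves", "data": {
  "commands": [
    [1, 0, 0, 1, 0],
    [1, 0, 0, 1, 0],
    [1, 0, 0, 1, 0],
    [1, 0, 0, 1, 0],
    [1, 0, 0, 0, 0]
  ]
}}

```text
time_s: 10.98
eef_pos: [542.4, -194.6, 207.5]
ee_rot: [0.002, -0.122, 0.993, -0.001]
force: [4.7, 0.3, 5.4]
grip_width: 0.312
grip_force: 31.6
```

It has touched down near the expected height, with the V pushing gently toward +x. I'll yield a little that way and settle.

Call:
{"op": "apply_moves", "data": {
  "commands": [
    [1, -1, 0, 0, 0],
    [1, -0.5, 0, 0.5, 0],
    [1, 0, 0, 0, 0],
    [1, 0, 0, 0, 0]
  ]
}}

```text
time_s: 11.48
eef_pos: [543.0, -194.6, 206.9]
ee_rot: [0.0, -0.122, 0.993, -0.001]
force: [-0.7, 0.6, 8.0]
grip_width: 0.309
grip_force: 32.4
```

Seated: sideways force is about zero and the height matches stand A. I'll release gradually, following the pads' swing with a small downward move so friction doesn't lift the guard.

Call:
{"op": "apply_moves", "data": {
  "commands": [
    [0.2, 0, 0, 0.5, 0],
    [0.2, 0, 0, 0.5, 0],
    [0.04, 0, 0, 0.5, 0],
    [0.04, 0, 0, 0.5, 0],
    [-0.12, 0, 0, 0.5, 0],
    [-0.12, 0, 0, 0.5, 0],
    [-0.28, 0, 0, 0.5, 0],
    [-0.28, 0, 0, 0.5, 0],
    [-0.44, 0, 0, 0.5, 0],
    [-0.44, 0, 0, 0.5, 0],
    [-0.5, 0, 0, 0, 0],
    [-0.5, 0, 0, 0, 0]
  ]
}}

```text
time_s: 12.98
eef_pos: [542.9, -194.2, 200.8]
ee_rot: [-0.0, -0.122, 0.993, 0.0]
force: [-1.0, -0.9, -0.7]
grip_width: 0.75
grip_force: 0.0
```

Fingers are free with no force. Opening fully, then retreating straight up and aside to look.

Call:
{"op": "apply_moves", "data": {
  "commands": [
    [-0.8, 0, 0, 0, 0],
    [-1, 0, 0, -3, 0],
    [-1, 0, 0, -5, 0],
    [-1, 0, 0, -8, 0],
    [-1, 0, 0, -15, 0],
    [-1, 0, 0, -25, 0],
    [-1, 0, 0, -30, 0],
    [-1, 0, 0, -30, 0],
    [-1, 0, 0, 0, 0],
    [-1, 15, 30, 0, 0],
    [-1, 15, 30, 0, 0],
    [-1, 15, 30, 0, 0],
    [-1, 15, 30, 0, 0],
    [-1, 15, 30, 0, 0],
    [-1, 15, 30, 0, 0],
    [-1, 15, 30, 0, 0],
    [-1, 0, 0, 0, 0],
    [-1, 0, 0, 0, 0]
  ]
}}

```text
time_s: 15.22
eef_pos: [390.6, -16.1, 316.7]
ee_rot: [0.0, -0.122, 0.993, -0.0]
force: [0.5, -0.3, 1.1]
grip_width: 1.004
grip_force: 0.0
```

```bash
python3 - <<'E'
from h import *
go([541.4,-194,206.5])
s=imaging.capture("scene"); t=imaging.capture("top")
cv2.imwrite("pics/g4.png",np.hstack([crop(s,225,250,65,100,6),crop(t,380,130,66,100,6)]))
cv2.imwrite("pics/s4.png",s);cv2.imwrite("pics/t4.png",t)
E
```

```text
t 15.22 pos [390.6 -16.1 316.7] ang 13.97 tilt [-0. -0. -1.] F [ 0.5 -0.3  1.1] grip 1.004 0.0
tool shift [-103.4 -209.   110.3]
```

View pics/g4.png

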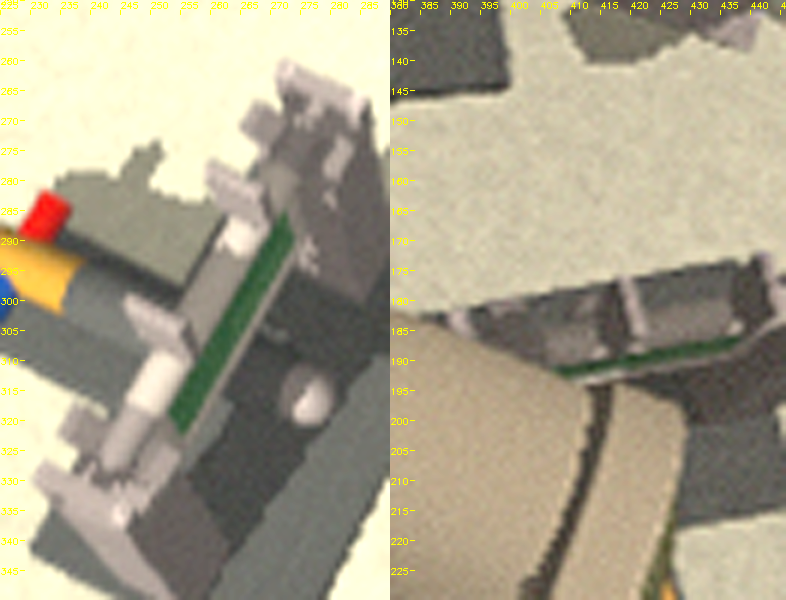

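The guard hangs in the torch stand with the tabs spread, tops near (251,302) and (264,280). I'll check the tab spacing, which should be 54 mm between centres when both pins are out.

```bash
python3 - <<'E'
from h import *
n=onz("scene",(251.2,301.6),219);f=onz("scene",(264.2,279.6),219)
a=np.radians(14);y=np.array([-np.sin(a),np.cos(a),0]);x=np.array([np.cos(a),np.sin(a),0])
B=np.array([542.5,-192.9,0])
print(n,f,np.linalg.norm(f-n),"along",(n-B)@y,(f-B)@y,"across",(n-B)@x,(f-B)@x)
c=B+[0,0,170]
for d in(50,-50): print(proj("scene",c+d*y-[0,0,70]),proj("scene",c+d*y))
E
```

```text
[ 551.06661738 -218.80808911  219.        ] [ 538.20472316 -167.59643645  219.        ] 52.80209930955899 along -27.21096045491862 25.591061091129088 across 2.0444182024042403 1.9537973039095
[275.07437404 287.90908231] [271.77228278 277.63271333]
[253.60228336 325.59546621] [248.50090004 317.51480204]
```

Both tabs are at full spread (-27 and +26 mm), and the pose relative to the hinge matches how the guard hung in stand A. The arm is clear, so I'm handing in.

```bash
python3 -c "
from rig import ctrl
print(ctrl.finish_job())"
```

```text
the job is handed in; nothing more can be done
None
```

The glare guard now hangs upright in the torch stand's hinge with both tabs sprung fully out. The job was handed in at about 15 s of the 48 s allowed, with the arm clear; I have not seen the verdict.

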